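Weigh out kiln collars on the sprung pan

ROBOT

A 6-joint arm with a two-finger parallel gripper is mounted at the origin on the work surface. World frame = base frame: x ahead of the robot, y to its left, z up, the work surface at z = 0. Lengths are in m, angles in rad, forces in N, time in s.
With the tool pointing down it reaches from about 0.25 to 0.775 m from the base axis. Payload 4 kg.
Tool frame: the origin (TCP) lies midway between the tips of the shut fingers; the grasp point (between the pads) lies 19 mm behind it; z points along the fingers, y is the line along which they close (so a half turn about z gives the same grasp; the last joint's range is limited). The gripper opens to 94 mm and grips with 3 to 60 N. Pads are 16 mm wide; open, the fingers measure 119 mm over their backs; the gripper's body (75 mm by 177 mm) begins 78 mm behind the grasp point.
Start: joints at [1.111, 0.087, 1.371, -0, 1.684, -0.103], TCP at [0.192, 0.515, 0.206] pointing down, gripper open.
Joint ranges: [-3.1, 3.1], [-0.76, 2.03], [0.27, 2.55], [-1.08, 4.22], [0.17, 2.65], [-2.57, 2.57]. Speed limits (rad/s): [2.79, 2.79, 3.14, 3.14, 3.14, 3.14].

INTERFACE

Orientations are given as a 3x3 rotation matrix whose columns are the frame's x, y, z axes.
In Python, from plant import r gives the robot as it stands.
- The arm moves only by the tool carry_out, never from a script. Its argument "rows" is a list of rows, each a list of 4 numbers: the shift along the tool's x, y, z in units of 0.03 m (1.0 is 0.03 m), then the turn about the tool's z in units of 0.08 rad (1.0 is 0.08 rad). A call has 1 to 5 rows; each row shifts and turns the commanded pose from where the row before left it, along the tool's axes as they then stand; what a row does not reach is not made up. A row lasts 1/12 s, in which the tool goes at most 41.7 mm and 7.16 degrees, less where a joint would pass 70% of its speed; a pose out of reach is approached as far as the arm can. A call with a number of a shift or a turn outside -1 to 1 is refused whole. A call with a gripper value outside its range is refused whole. "fingers" is the closure, from -1 (fully open) to 1 (shut), set as the call begins (left out, the last holds). The fingers move at their own pace and stop on an object; "squeeze" is the grip in N (left out, the last holds). Time passes only in rows, so rows that do not move let the fingers close. It gives the time, the measured TCP pose, the force, the opening and the grip force at its end, in the units of the state.
- r.state(): the state, without advancing time (a new reading comes with each control period).
- r.read_camera(name): name is "scene" or "top"; returns the picture (384x512x3 uint8, blue, green, red); there is no depth.
- r.get_calibration(name): a dict with "mtx" (3x3 intrinsics, pixels), "rvec" (rotation vector, rad) and "tvec" (3), from world to camera coordinates, as OpenCV has them. Camera axes: x right, y down, z forward; pixel columns grow to the right and rows downward; lengths in m; the calibration is good to about 2 mm. A picture is of the moment at which its call begins. get_calibration takes no time and is no camera call.
- r.sign_off(): hands the job in; it is judged then, once.
The state is a dict: "time": time; "joints": joint angles; "qvel": joint speeds; "joint_efforts": joint torques, N m; "eef_pos": TCP position; "eef_rot": TCP orientation; "force": force on the tool from outside, world axes, zero at the start; "ft_torque": the same for the moment, N m; "gripper_width": opening from 0.0 (shut) to 1.0 (fully open); "finger_force": force on a finger pad.
Only numpy, scipy, OpenCV 4.12 (cv2) and the standard library are available. Lean on these libraries where they do the work, as an engineer would, in place of code of your own. Each camera call takes 0.05 s, during which the arm holds its last target. There are 200 camera calls.

TASK

Make up one measured lot of kiln collars: take the fired-clay collars from the wooden board one at a time, feel for the pin on the spring scale's pan and lower each over it, gently and without dropping or forcing it, until the scale's pointer comes to rest inside the red band. The collars used must all lie flat on the pan, stacked on the pin; the others stay on the board, nothing else is to be disturbed, and the pan must never be pushed to the bottom of its travel.

Things in the scene. Friction and masses are not known exactly. Their poses are not given: they have to be found in the camera images.
- scale: blue-based spring scale, fixed. Origin on the table below the pan's centre, z up. Base plate 130 x 190 mm, 15 mm thick, from 60 mm on the -y side to 130 mm on the +y side; the column (138 mm high, about 34 x 44 mm) stands 90 mm to the +y side. Its white faces (+x and -x) carry a red band 15 mm high and a black pointer that goes down with the pan.
- carriage (a joint): how far the scale pan has sunk, in m: 0 at the top, growing downward, stop at 0.070. The pointer is in the red band from 0.037 to 0.052. Spring 80 N/m, well damped; the empty pan settles between 0.007 and 0.023. The collars differ a little: each sinks it a further 0.010 to 0.0145. Two or three are enough.
- pan_centre (a point): centre of the top face of the flat steel pan (90 mm across, 6 mm thick), 105 mm above the table when the joint is 0; moves down with it. The scale's z is up; a bracket under the pan leads to the column.
- pin_level (a point): point on the pan's centre line, 66 mm above the pan's face, level with the top of its upright brass pin (14 mm thick, tapered to 9 mm over the top 6 mm). The pin's axis is 8 mm OFF this line, in an unmeasured direction, new each time: see it, or slide a collar on its tip under light load (1 to 2 N) until it drops over. The pan turns only if pushed hard sideways (over 12 N).
- board: fixed octagonal dark wooden board, 210 mm across flats, 12 mm thick, the collars lie on it; origin at the centre of its underside, z up. The four collars lie near the corners of a square (+-47 mm along its own x and y).
- collar0_c (a point): fired-clay (terracotta) collar, a thick ring lying flat on the board: 56 mm outside, 20 mm bore right through, 20 mm high, 85 to 115 g. This point is its centre, half-way up; z is the bore's axis.
- collar1_c (a point): fired-clay (terracotta) collar, a thick ring lying flat on the board: 56 mm outside, 20 mm bore right through, 20 mm high, 85 to 115 g. This point is its centre, half-way up; z is the bore's axis.
- collar2_c (a point): fired-clay (terracotta) collar, a thick ring lying flat on the board: 56 mm outside, 20 mm bore right through, 20 mm high, 85 to 115 g. This point is its centre, half-way up; z is the bore's axis.
- collar3_c (a point): fired-clay (terracotta) collar, a thick ring lying flat on the board: 56 mm outside, 20 mm bore right through, 20 mm high, 85 to 115 g. This point is its centre, half-way up; z is the bore's axis.
- bowl: white bowl, 110 mm across, 55 mm high; origin at its underside; a bystander, not to be disturbed.
- jar_a: amber glaze jar with a white lid, 60 mm across, 75 mm high; origin at its underside; a bystander, not to be disturbed.
- jar_b: blue glaze jar with a yellow lid, 60 mm across, 75 mm high; origin at its underside; a bystander, not to be disturbed.
- loop_tool: clay loop tool lying flat, about 190 mm long, wooden handle and wire loop; origin at its underside; a bystander, not to be disturbed.
- brush: brush lying flat; origin at its underside; a bystander, not to be disturbed.
- cap_a: small white cap, 40 mm across, 14 mm high; origin at its underside; a bystander, not to be disturbed.
- cap_b: small white cap, 40 mm across, 14 mm high; origin at its underside; a bystander, not to be disturbed.
Things that resemble listed ones, but are neither listed nor needed, are in the scene too. What is shaped like the board but pink or purple is not meant.

How it is judged:
On the way:
1. a first collar is over the pin (((horizontal distance between collar0_c and pan_centre below 0.014 m and z of collar0_c in the frame of pan_centre between 0.004 and 0.056 m and angle between collar0_c's own z axis and vertical below 0.15 rad) or (horizontal distance between collar1_c and pan_centre below 0.014 m and z of collar1_c in the frame of pan_centre between 0.004 and 0.056 m and angle between collar1_c's own z axis and vertical below 0.15 rad) or (horizontal distance between collar2_c and pan_centre below 0.014 m and z of collar2_c in the frame of pan_centre between 0.004 and 0.056 m and angle between collar2_c's own z axis and vertical below 0.15 rad) or (horizontal distance between collar3_c and pan_centre below 0.014 m and z of collar3_c in the frame of pan_centre between 0.004 and 0.056 m and angle between collar3_c's own z axis and vertical below 0.15 rad))), for 0.2 s.
At the end, for the whole second after the job is handed in: The pointer rests inside the red band (pan sunk 36.5 to 52.5 mm, moving less than 4 mm/s); every collar either lies flat (within 0.15 rad) over the pin (its centre within 14 mm of the pan's centre and 4 to 56 mm above the pan's face) or still lies on the board (value of joint carriage between 0.0365 and 0.0525 m and velocity of joint carriage between -0.004 and 0.004 m/s and ((horizontal distance between collar0_c and pan_centre below 0.014 m and z of collar0_c in the frame of pan_centre between 0.004 and 0.056 m and angle between collar0_c's own z axis and vertical below 0.15 rad) or (horizontal distance between collar0_c and board below 0.1 m and height (world z) of collar0_c below 0.028 m)) and ((horizontal distance between collar1_c and pan_centre below 0.014 m and z of collar1_c in the frame of pan_centre between 0.004 and 0.056 m and angle between collar1_c's own z axis and vertical below 0.15 rad) or (horizontal distance between collar1_c and board below 0.1 m and height (world z) of collar1_c below 0.028 m)) and ((horizontal distance between collar2_c and pan_centre below 0.014 m and z of collar2_c in the frame of pan_centre between 0.004 and 0.056 m and angle between collar2_c's own z axis and vertical below 0.15 rad) or (horizontal distance between collar2_c and board below 0.1 m and height (world z) of collar2_c below 0.028 m)) and ((horizontal distance between collar3_c and pan_centre below 0.014 m and z of collar3_c in the frame of pan_centre between 0.004 and 0.056 m and angle between collar3_c's own z axis and vertical below 0.15 rad) or (horizontal distance between collar3_c and board below 0.1 m and height (world z) of collar3_c below 0.028 m))); the robot touches nothing.
It fails at once if the scale is struck, pressed or pushed with more than 15 N (contact force between anything else and scale above 15 N).
It fails at once if the pan is pushed to the bottom of its travel (sunk more than 66 mm) (value of joint carriage above 0.066 m).
It fails at once if two collars are carried at once (((horizontal distance between collar0_c and pan_centre above 0.06 m and height (world z) of collar0_c above 0.06 m) and (horizontal distance between collar1_c and pan_centre above 0.06 m and height (world z) of collar1_c above 0.06 m)) or ((horizontal distance between collar0_c and pan_centre above 0.06 m and height (world z) of collar0_c above 0.06 m) and (horizontal distance between collar2_c and pan_centre above 0.06 m and height (world z) of collar2_c above 0.06 m)) or ((horizontal distance between collar0_c and pan_centre above 0.06 m and height (world z) of collar0_c above 0.06 m) and (horizontal distance between collar3_c and pan_centre above 0.06 m and height (world z) of collar3_c above 0.06 m)) or ((horizontal distance between collar1_c and pan_centre above 0.06 m and height (world z) of collar1_c above 0.06 m) and (horizontal distance between collar2_c and pan_centre above 0.06 m and height (world z) of collar2_c above 0.06 m)) or ((horizontal distance between collar1_c and pan_centre above 0.06 m and height (world z) of collar1_c above 0.06 m) and (horizontal distance between collar3_c and pan_centre above 0.06 m and height (world z) of collar3_c above 0.06 m)) or ((horizontal distance between collar2_c and pan_centre above 0.06 m and height (world z) of collar2_c above 0.06 m) and (horizontal distance between collar3_c and pan_centre above 0.06 m and height (world z) of collar3_c above 0.06 m))).
It fails at once if a bystander is moved by more than 30 mm (distance of any of bowl, jar_a, jar_b, loop_tool, brush, cap_a, cap_b from where it was at the start of the episode above 0.03 m).
It also fails if it takes over 72 s, if anything falls off the work surface, if the arm or the gripper's body presses on something with over 40 N, if the wrist force passes 120 N, or if a joint passes its speed limit or range.

## Working session

There is one attempt and no reset: what is moved stays moved. The work goes in short steps, Python scripts to look and compute and a tool call to move; the robot and the scene stay as the last step left them, time stands still between calls to the robot, and variables do not carry over. Pictures are saved under pics/ and viewed, at most 10 in all, crops included, and the job is handed in when it is done.

Besides the shell and the picture viewer there is one more tool, called as name(argument=value, ...), one argument or row to a line, values as JSON. carry_out: Moves the arm, as the interface text tells. Its arguments: {"type":"object","properties":{"rows":{"type":"array","items":{"type":"array","items":{"type":"number"}}},"fingers":{"type":"number"},"squeeze":{"type":"number"}},"required":["rows"]}

```bash
mkdir -p pics; ls; python3 - <<'E'
from plant import r
import cv2
for n in("scene","top"):
    cv2.imwrite(f"pics/{n}0.png",r.read_camera(n)); c=r.get_calibration(n); print(n,c)
s=r.state(); print(s)
E
```

```text
pics
scene {'mtx': array([[347.120757  ,   0.        , 257.69045928],
       [  0.        , 347.120757  , 192.34596055],
       [  0.        ,   0.        ,   1.        ]]), 'rvec': array([ 0.69657498,  2.56297525, -1.21040662]), 'tvec': array([ 0.44216931, -0.07604619,  1.20977141])}
top {'mtx': array([[439.07987171,   0.        , 251.39388878],
       [  0.        , 439.07987171, 187.09518755],
       [  0.        ,   0.        ,   1.        ]]), 'rvec': array([ 2.139969  , -2.12174236,  0.21170194]), 'tvec': array([0.01699953, 0.56950392, 1.00786845])}
{'time': 0.1, 'joints': array([ 1.11092425e+00,  8.78923901e-02,  1.37207290e+00,  4.08639563e-06,
        1.68360403e+00, -1.03096280e-01]), 'qvel': array([ 0.00105618, -0.00309446, -0.00218264, -0.00035225, -0.00023648,
        0.00062854]), 'joint_efforts': array([ 1.89445767e-03, -3.41252232e+01, -3.03300834e+01,  7.19086896e-02,
        3.04735755e-02, -1.02616309e-04]), 'eef_pos': array([0.19187439, 0.514927  , 0.20443038]), 'eef_rot': array([[-9.37027830e-01,  3.49253591e-01, -8.80950338e-04],
       [ 3.49254640e-01,  9.37026182e-01, -1.76950905e-03],
       [ 2.07466141e-04, -1.96575522e-03, -9.99998046e-01]]), 'force': array([-0.01269374,  0.63922747,  0.01440599]), 'ft_torque': array([-0.0134041 ,  0.01170809,  0.02697155]), 'finger_force': 0.0, 'gripper_width': 0.9984503832990396}
```

View pics/top0.png

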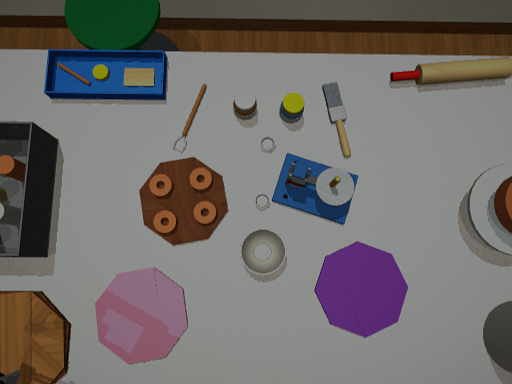

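View pics/scene0.png

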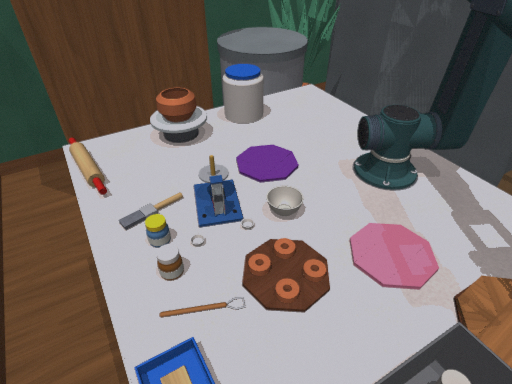

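The top view shows the board at about (184,201) and four collars at (161,185), (201,178), (165,222) and (205,212). The scale pan is at about (335,186), with the column to its left. The scene view shows the scale at (217,195) with its brass pin rising from the pan.

```bash
cat > h.py <<'E'
from plant import r
import numpy as np, cv2
def cal(n):
    c=r.get_calibration(n); return c["mtx"],cv2.Rodrigues(c["rvec"])[0],c["tvec"]
def back(n,uv,z):
    K,R,t=cal(n); d=R.T@np.linalg.inv(K)@[uv[0],uv[1],1]; o=-R.T@t
    return o+d*(z-o[2])/d[2]
def proj(n,p):
    K,R,t=cal(n); q=K@(R@np.asarray(p)+t); return q[:2]/q[2]
def tool(dp):   # world shift -> units in tool axes
    return r.state()["eef_rot"].T@np.asarray(dp)/.03
E
python3 - <<'E'
from h import *
im=cv2.imread("pics/top0.png"); h=cv2.cvtColor(im,cv2.COLOR_BGR2HSV)
m=cv2.inRange(h,(3,120,110),(16,255,255)); m[:, :140]=0;m[:,230:]=0;m[:160]=0;m[240:]=0
n,l,s,c=cv2.connectedComponentsWithStats(m)
for i in range(1,n):
    if s[i,4]>60:
        cnt=np.argwhere(l==i)[:,::-1].astype(np.float32); (e,rad)=cv2.minEnclosingCircle(cnt)
        print(s[i],e,rad,back("top",e,.032).round(4))
print("board",back("top",(184,201),.012)); print("pan",back("top",(335,186.5),.09))
m=cv2.inRange(h,(100,120,60),(125,255,255)); m[:140]=0;m[230:]=0;m[:,:265]=0;m[:,365:]=0
b=cv2.minAreaRect(np.argwhere(m)[:,::-1].astype(np.float32)); print(b); 
for q in cv2.boxPoints(b): print(q,back("top",q,.015).round(4))
a=cv2.resize(im[145:230,262:367],None,fx=5,fy=5,interpolation=2)
s=cv2.imread("pics/scene0.png")[145:230,180:265]
cv2.imwrite("pics/z0.png",cv2.resize(np.hstack([im[148:228,270:360],s[:80]]),None,fx=4.5,fy=4.5,interpolation=2))
print(back("top",(251,187),0))
E
```

```text
[190 168  22  22 330] (200.23684692382812, 178.23684692382812) 11.079076766967773 [0.5942 0.148  0.032 ]
[149 174  23  22 336] (160.0, 184.5) 11.236202239990234 [0.5774 0.2463 0.032 ]
[194 201  22  23 345] (204.44422912597656, 211.8227081298828) 11.285146713256836 [0.5108 0.1354 0.032 ]
[153 210  23  23 349] (164.3000030517578, 221.10000610351562) 11.458719253540039 [0.4874 0.2318 0.032 ]
board [0.5400405 0.1888185 0.012    ]
pan [ 0.56569309 -0.17289096  0.09      ]
((315.0058288574219, 188.16366577148438), (76.00362396240234, 50.28664016723633), 17.927919387817383)
[271.1096  200.38841] [ 0.5432 -0.0279  0.015 ]
[286.58884 152.54347] [ 0.6666 -0.0675  0.015 ]
[358.90207 175.93892] [ 0.6077 -0.2497  0.015 ]
[343.42282 223.78386] [ 0.4864 -0.2067  0.015 ]
[0.57937812 0.0221861  0.        ]
```

View pics/z0.png

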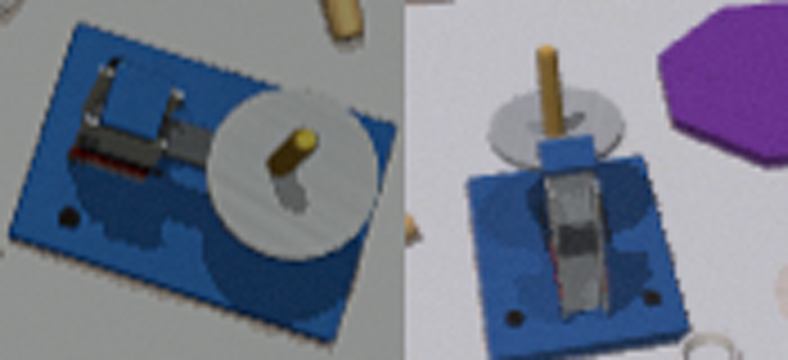

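The zoom shows the pin's tip at about (338.4,178.7) in top and about (211.3,155.7) in scene. The pan's centre is at about (335.3,186.7) in top.

```bash
python3 - <<'E'
from h import *
im=cv2.imread("pics/top0.png"); h=cv2.cvtColor(im,cv2.COLOR_BGR2HSV)
Ps=[];
for n in("top","scene"):
    K,R,t=cal(n); Ps.append(K@np.hstack([R,np.reshape(t,(3,1))]))
def tri(a,b):
    X=cv2.triangulatePoints(Ps[0],Ps[1],np.array(a,float).reshape(2,1),np.array(b,float).reshape(2,1)); return (X[:3]/X[3]).ravel()
print("tip",tri((338.4,178.7),(211.3,155.7)))
for z in(.148,.156,.164): print(z,back("top",(338.4,178.7),z),back("scene",(211.3,155.7),z),"pan",back("top",(335.3,186.7),z-.066))
print("pinbase top",back("top",(270+277/4.5,148+168/4.5),.09))
# gripper: angles
s=r.state(); print("tcp yaw (x-axis)",np.arctan2(*s["eef_rot"][:2,0][::-1]))
E
```

```text
tip [ 0.569907   -0.1665464   0.15793632]
0.148 [ 0.57227994 -0.16888077  0.148     ] [ 0.56401594 -0.18026869  0.148     ] pan [ 0.56674076 -0.17524459  0.082     ]
0.156 [ 0.5706114  -0.16715425  0.156     ] [ 0.5684685  -0.16883003  0.156     ] pan [ 0.5652247 -0.1735803  0.09     ]
0.164 [ 0.56894287 -0.16542772  0.164     ] [ 0.57292105 -0.15739136  0.164     ] pan [ 0.56370864 -0.17191601  0.098     ]
pinbase top [ 0.56838718 -0.16489805  0.09      ]
tcp yaw (x-axis) 2.78481711121543
```

Tip and pan agree: the tip is near (0.570,-0.167,0.158), which puts it 8 mm off the pan's centre and the pan 13 mm sunk. I'll turn the tool so the fingers close along the scale's x, and go above the nearest collar.

```bash
cat >> h.py <<'E'
def plan(tgt,N,turn=0.0):   # straight world path in N rows, turn total rad about tool z
    s=r.state(); R=s["eef_rot"]; d=(np.asarray(tgt)-s["eef_pos"])/N; out=[]
    for k in range(N):
        a=turn/N*k; c,q=np.cos(a),np.sin(a); Rk=R@np.array([[c,-q,0],[q,c,0],[0,0,1]])
        out.append([round(float(x),2) for x in [*(Rk.T@d/.03),turn/N/.08]])
    for i in range(0,N,5): print(out[i:i+5])
E
python3 -c "
from h import *
plan((.487,.232,.11),20,np.deg2rad(87.6))"
```

```text
[[-0.63, -0.27, 0.16, 0.96], [-0.64, -0.22, 0.16, 0.96], [-0.66, -0.17, 0.16, 0.96], [-0.67, -0.12, 0.16, 0.96], [-0.68, -0.07, 0.16, 0.96]]
[[-0.68, -0.02, 0.16, 0.96], [-0.68, 0.04, 0.16, 0.96], [-0.68, 0.09, 0.16, 0.96], [-0.67, 0.14, 0.16, 0.96], [-0.65, 0.19, 0.16, 0.96]]
[[-0.64, 0.24, 0.16, 0.96], [-0.62, 0.29, 0.16, 0.96], [-0.59, 0.33, 0.16, 0.96], [-0.57, 0.38, 0.16, 0.96], [-0.54, 0.42, 0.16, 0.96]]
[[-0.5, 0.46, 0.16, 0.96], [-0.47, 0.5, 0.16, 0.96], [-0.43, 0.53, 0.16, 0.96], [-0.39, 0.56, 0.16, 0.96], [-0.34, 0.59, 0.16, 0.96]]
```

carry_out(
  rows=[
    [-0.63, -0.27, 0.16, 0.96],
    [-0.64, -0.22, 0.16, 0.96],
    [-0.66, -0.17, 0.16, 0.96],
    [-0.67, -0.12, 0.16, 0.96],
    [-0.68, -0.07, 0.16, 0.96],
  ],
  fingers=-0.55,
  squeeze=12,
)

```text
time: 0.52
eef_pos: [0.2662, 0.4437, 0.1807]
eef_rot: [[-0.736, 0.677, -0.001], [0.677, 0.736, -0.001], [-0.0, -0.001, -1.0]]
force: [0.1, 0.3, -0.3]
gripper_width: 0.775
finger_force: 0.0
```

carry_out(
  rows=[
    [-0.68, -0.02, 0.16, 0.96],
    [-0.68, 0.04, 0.16, 0.96],
    [-0.68, 0.09, 0.16, 0.96],
    [-0.67, 0.14, 0.16, 0.96],
    [-0.65, 0.19, 0.16, 0.96],
  ],
)

```text
time: 0.93
eef_pos: [0.3401, 0.3728, 0.1567]
eef_rot: [[-0.428, 0.904, -0.001], [0.904, 0.428, -0.001], [-0.0, -0.001, -1.0]]
force: [-0.0, 1.1, 0.2]
gripper_width: 0.777
finger_force: 0.0
```

carry_out(
  rows=[
    [-0.64, 0.24, 0.16, 0.96],
    [-0.62, 0.29, 0.16, 0.96],
    [-0.59, 0.33, 0.16, 0.96],
    [-0.57, 0.38, 0.16, 0.96],
    [-0.54, 0.42, 0.16, 0.96],
  ],
)

```text
time: 1.35
eef_pos: [0.4138, 0.3018, 0.1327]
eef_rot: [[-0.058, 0.998, -0.001], [0.998, 0.058, -0.0], [-0.0, -0.001, -1.0]]
force: [0.4, 0.3, 0.4]
gripper_width: 0.779
finger_force: 0.0
```

carry_out(
  rows=[
    [-0.5, 0.46, 0.16, 0.96],
    [-0.47, 0.5, 0.16, 0.96],
    [-0.43, 0.53, 0.16, 0.96],
    [-0.39, 0.56, 0.16, 0.96],
    [-0.34, 0.59, 0.16, 0.96],
  ],
)

```text
time: 1.77
eef_pos: [0.4872, 0.2306, 0.1086]
eef_rot: [[0.32, 0.947, -0.001], [0.947, -0.32, -0.0], [-0.001, -0.001, -1.0]]
force: [0.5, 0.8, 0.4]
gripper_width: 0.775
finger_force: 0.0
```

```bash
python3 - <<'E'
from h import *
im=r.read_camera("scene"); s=r.state(); print(s["time"],s["eef_pos"],s["eef_rot"].round(4),s["gripper_width"],s["force"])
plan((.487,.232,.0165),5)
cv2.imwrite("pics/s1.png",cv2.resize(im[170:330,190:370],None,fx=3.5,fy=3.5))
E
```

```text
1.8167 [0.48920498 0.22770928 0.10742691] [[ 3.254e-01  9.456e-01 -4.000e-04]
 [ 9.456e-01 -3.254e-01 -3.400e-03]
 [-3.400e-03  7.000e-04 -1.000e+00]] 0.7731785392277111 [ 1.33898706 -1.86158674  0.02892285]
[[0.02, -0.02, 0.61, 0.0], [0.02, -0.02, 0.61, 0.0], [0.02, -0.02, 0.61, 0.0], [0.02, -0.02, 0.61, 0.0], [0.02, -0.02, 0.61, 0.0]]
```

View pics/s1.png

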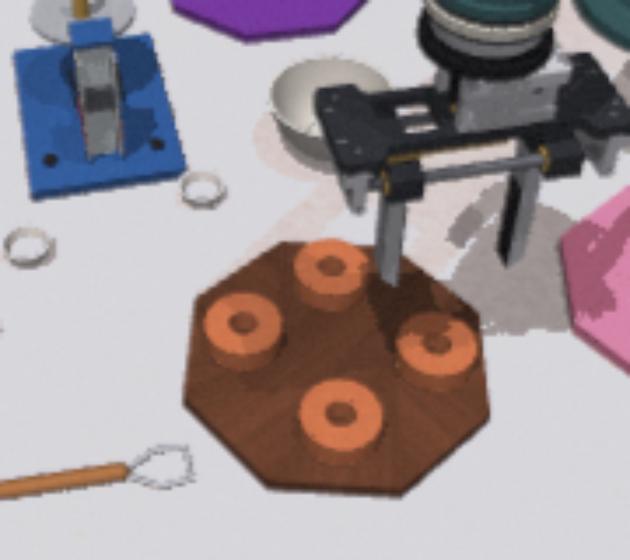

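The gripper is above the right-hand collar, whose bore is at about (315,267) in scene. Cross-checking both views while it settles.

carry_out(
  rows=[
    [0, 0, 0.6, 0],
    [0, 0, 0.6, 0],
    [0, 0, 0, 0],
    [0, 0, 0, 0],
  ],
)

```text
time: 2.15
eef_pos: [0.4856, 0.2312, 0.0721]
eef_rot: [[0.316, 0.949, -0.004], [0.949, -0.316, -0.001], [-0.002, -0.003, -1.0]]
force: [-0.3, 0.5, -0.7]
gripper_width: 0.775
finger_force: 0.0
```

```bash
python3 - <<'E'
from h import *
print(back("scene",(314.9,267.4),.032)); s=r.state(); print(s["eef_pos"],s["eef_rot"].round(4))
plan((.487,.232,.0165),5)
E
```

```text
[0.4865354  0.23144219 0.032     ]
[0.48560494 0.23121122 0.07209413] [[ 0.3161  0.9487 -0.0035]
 [ 0.9487 -0.3161 -0.0011]
 [-0.0021 -0.003  -1.    ]]
[[0.01, 0.01, 0.37, 0.0], [0.01, 0.01, 0.37, 0.0], [0.01, 0.01, 0.37, 0.0], [0.01, 0.01, 0.37, 0.0], [0.01, 0.01, 0.37, 0.0]]
```

carry_out(
  rows=[
    [0.01, 0.03, 0.46, 0],
    [0.01, 0.02, 0.46, 0],
    [0, 0, 0.46, 0],
    [0, 0, 0.46, 0],
    [0, 0, 0, 0],
  ],
)

```text
time: 2.57
eef_pos: [0.487, 0.2314, 0.0167]
eef_rot: [[0.316, 0.949, -0.004], [0.949, -0.316, -0.001], [-0.002, -0.003, -1.0]]
force: [0.2, 0.2, -0.9]
gripper_width: 0.776
finger_force: 0.0
```

carry_out(
  rows=[
    [0, 0, 0, 0],
    [0, 0, 0, 0],
    [0, 0, 0, 0],
    [0, 0, 0, 0],
    [0, 0, 0, 0],
  ],
  fingers=1,
  squeeze=15,
)

```text
time: 2.98
eef_pos: [0.4896, 0.2322, 0.02]
eef_rot: [[0.316, 0.949, 0.003], [0.949, -0.316, 0.001], [0.002, 0.002, -1.0]]
force: [-0.2, 0.5, 5.4]
gripper_width: 0.597
finger_force: 15.0
```

carry_out(
  rows=[
    [0, 0, 0, 0],
    [0, 0, -0.2, 0],
    [0, 0, -0.6, 0],
    [0, 0, -1, 0],
    [0, 0, -1, 0],
  ],
)

```text
time: 3.4
eef_pos: [0.487, 0.2309, 0.1014]
eef_rot: [[0.317, 0.949, -0.004], [0.949, -0.317, -0.002], [-0.003, -0.004, -1.0]]
force: [0.9, 0.6, -0.1]
gripper_width: 0.596
finger_force: 15.0
```

carry_out(
  rows=[
    [0, 0, -1, 0],
    [0, 0, -1, 0],
    [0, 0, -1, 0],
    [0, 0, -0.5, 0],
    [0, 0, 0, 0],
  ],
)

```text
time: 3.82
eef_pos: [0.4905, 0.2322, 0.2122]
eef_rot: [[0.317, 0.949, 0.008], [0.949, -0.317, 0.003], [0.005, 0.007, -1.0]]
force: [-0.8, -0.4, -1.2]
gripper_width: 0.595
finger_force: 15.0
```

```bash
python3 - <<'E'
from h import *
s=r.state(); print(s["eef_pos"],s["eef_rot"].round(4),s["gripper_width"],s["finger_force"])
plan((.570,-.167,.205),15)
E
```

```text
[0.49046463 0.23215078 0.21218023] [[ 0.3166  0.9485  0.0082]
 [ 0.9485 -0.3166  0.0027]
 [ 0.0052  0.0069 -1.    ]] 0.5951931574866879 14.99941450310871
[[-0.79, 0.45, 0.01, 0.0], [-0.79, 0.45, 0.01, 0.0], [-0.79, 0.45, 0.01, 0.0], [-0.79, 0.45, 0.01, 0.0], [-0.79, 0.45, 0.01, 0.0]]
[[-0.79, 0.45, 0.01, 0.0], [-0.79, 0.45, 0.01, 0.0], [-0.79, 0.45, 0.01, 0.0], [-0.79, 0.45, 0.01, 0.0], [-0.79, 0.45, 0.01, 0.0]]
[[-0.79, 0.45, 0.01, 0.0], [-0.79, 0.45, 0.01, 0.0], [-0.79, 0.45, 0.01, 0.0], [-0.79, 0.45, 0.01, 0.0], [-0.79, 0.45, 0.01, 0.0]]
```

carry_out(
  rows=[
    [-0.4, 0.22, 0, 0],
    [-0.79, 0.45, 0, 0],
    [-0.79, 0.45, 0, 0],
    [-0.79, 0.45, 0, 0],
    [-0.79, 0.45, 0, 0],
  ],
)

```text
time: 4.23
eef_pos: [0.5112, 0.1099, 0.2048]
eef_rot: [[0.316, 0.949, -0.004], [0.949, -0.316, -0.001], [-0.002, -0.004, -1.0]]
force: [0.5, -0.7, -1.2]
gripper_width: 0.601
finger_force: 15.0
```

carry_out(
  rows=[
    [-0.79, 0.45, 0, 0],
    [-0.79, 0.45, 0, 0],
    [-0.79, 0.45, 0, 0],
    [-0.79, 0.45, 0, 0],
    [-0.79, 0.45, 0, 0],
  ],
)

```text
time: 4.65
eef_pos: [0.5377, -0.0239, 0.2047]
eef_rot: [[0.317, 0.949, -0.004], [0.949, -0.317, 0.001], [-0.001, -0.004, -1.0]]
force: [-0.4, -1.2, -0.7]
gripper_width: 0.599
finger_force: 15.0
```

carry_out(
  rows=[
    [-0.79, 0.45, 0, 0],
    [-0.79, 0.45, 0, 0],
    [-0.79, 0.45, 0, 0],
    [-0.6, 0.34, 0, 0],
    [-0.4, 0.22, 0, 0],
  ],
)

```text
time: 5.07
eef_pos: [0.5602, -0.1387, 0.2045]
eef_rot: [[0.318, 0.948, -0.004], [0.948, -0.318, 0.001], [-0.001, -0.004, -1.0]]
force: [0.2, 0.1, -0.7]
gripper_width: 0.597
finger_force: 15.0
```

carry_out(
  rows=[
    [-0.2, 0.12, 0, 0],
    [0, 0, 0, 0],
    [0, 0, 0, 0],
    [0, 0, 0, 0],
    [0, 0, 0, 0],
  ],
)

```text
time: 5.48
eef_pos: [0.5626, -0.1423, 0.2074]
eef_rot: [[0.315, 0.949, 0.0], [0.949, -0.315, 0.0], [0.0, 0.0, -1.0]]
force: [-0.3, 0.3, -1.1]
gripper_width: 0.602
finger_force: 15.0
```

```bash
python3 - <<'E'
from h import *
im=r.read_camera("scene"); t=r.read_camera("top"); s=r.state(); print(s["eef_pos"],s["eef_rot"].round(4),s["force"])
plan((.570,-.167,.185),5)
p=s["eef_pos"]; print(proj("scene",p),proj("top",p))
cv2.imwrite("pics/s2.png",cv2.resize(np.hstack([im[115:235,150:270],t[130:250,270:390]]),None,fx=3.3,fy=3.3,interpolation=2))
E
```

```text
[ 0.56267177 -0.14251106  0.20758007] [[ 3.151e-01  9.491e-01  5.000e-04]
 [ 9.491e-01 -3.151e-01  1.000e-04]
 [ 3.000e-04  4.000e-04 -1.000e+00]] [ 0.17292757 -0.02630271 -1.01705821]
[[-0.14, 0.1, 0.15, 0.0], [-0.14, 0.1, 0.15, 0.0], [-0.14, 0.1, 0.15, 0.0], [-0.14, 0.1, 0.15, 0.0], [-0.14, 0.1, 0.15, 0.0]]
[215.59876101 143.92579213] [331.85043114 177.30125522]
```

View pics/s2.png

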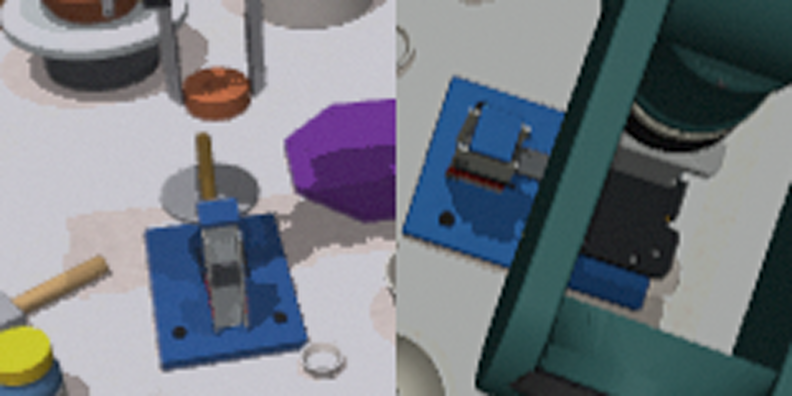

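The collar hangs level between the fingers, at about (216,143) in scene; the pin tip is at about (212,156). The shift to the pin comes next.

carry_out(
  rows=[
    [-0.18, 0.13, 0.19, 0],
    [-0.18, 0.13, 0.19, 0],
    [-0.18, 0.13, 0.19, 0],
    [-0.16, 0.11, 0.18, 0],
    [0, 0, 0, 0],
  ],
)

```text
time: 6.0
eef_pos: [0.5695, -0.1694, 0.1822]
eef_rot: [[0.318, 0.948, -0.004], [0.948, -0.318, 0.001], [-0.0, -0.004, -1.0]]
force: [-0.5, 0.3, -1.3]
gripper_width: 0.597
finger_force: 15.0
```

carry_out(
  rows=[
    [0, 0, 0, 0],
    [0, 0, 0, 0],
    [0, 0, 0, 0],
    [0, 0, 0, 0],
  ],
)

```text
time: 6.33
eef_pos: [0.5704, -0.1681, 0.1853]
eef_rot: [[0.316, 0.949, 0.001], [0.949, -0.316, -0.0], [0.0, 0.001, -1.0]]
force: [0.3, 0.9, -0.6]
gripper_width: 0.59
finger_force: 15.0
```

```bash
python3 - <<'E'
from h import *
for i in range(3):
    r.read_camera("top"); s=r.state(); print(s["eef_pos"],s["force"])
plan((.570,-.167,.165),5)
E
```

```text
[ 0.57040288 -0.16803289  0.18528668] [ 1.0246363   0.09710094 -1.96467106]
[ 0.57035345 -0.16803976  0.1852259 ] [ 0.05476257  0.49592512 -1.49818016]
[ 0.5703075  -0.16804833  0.18516903] [-0.45249337 -0.31899886 -1.25656019]
[[0.01, -0.0, 0.13, 0.0], [0.01, -0.0, 0.13, 0.0], [0.01, -0.0, 0.13, 0.0], [0.01, -0.0, 0.13, 0.0], [0.01, -0.0, 0.13, 0.0]]
```

carry_out(
  rows=[
    [0.03, -0.01, 0.15, 0],
    [0, 0, 0.15, 0],
    [0, 0, 0.15, 0],
    [0, 0, 0.1, 0],
    [0, 0, 0.1, 0],
  ],
)

```text
time: 6.9
eef_pos: [0.5699, -0.1671, 0.1643]
eef_rot: [[0.316, 0.949, -0.001], [0.949, -0.316, 0.0], [0.0, -0.001, -1.0]]
force: [0.3, 0.3, -1.5]
gripper_width: 0.601
finger_force: 15.0
```

carry_out(
  rows=[
    [0, 0, 0.1, 0],
    [0, 0, 0.1, 0],
    [0, 0, 0.1, 0],
    [0, 0, 0.1, 0],
    [0, 0, 0.1, 0],
  ],
)

```text
time: 7.32
eef_pos: [0.5703, -0.1671, 0.1501]
eef_rot: [[0.316, 0.949, 0.0], [0.949, -0.316, 0.0], [0.0, 0.0, -1.0]]
force: [0.2, 1.3, -0.4]
gripper_width: 0.6
finger_force: 15.0
```

carry_out(
  rows=[
    [0, 0, 0, 0],
    [0, 0, 0, 0],
    [0, 0, 0, 0],
  ],
)

```text
time: 7.57
eef_pos: [0.5702, -0.167, 0.1504]
eef_rot: [[0.316, 0.949, -0.0], [0.949, -0.316, 0.0], [0.0, -0.0, -1.0]]
force: [-0.8, 1.4, -0.7]
gripper_width: 0.598
finger_force: 15.0
```

```bash
python3 - <<'E'
from h import *
im=r.read_camera("scene");f=[]
for i in range(3): r.read_camera("scene"); s=r.state(); f.append(s["force"])
print(s["eef_pos"],np.mean(f,0))
cv2.imwrite("pics/s3.png",cv2.resize(im[125:225,160:270],None,fx=5,fy=5,interpolation=2))
E
```

```text
[ 0.57020364 -0.16705999  0.15041687] [-0.15560059  1.40620315 -0.72019613]
```

View pics/s3.png

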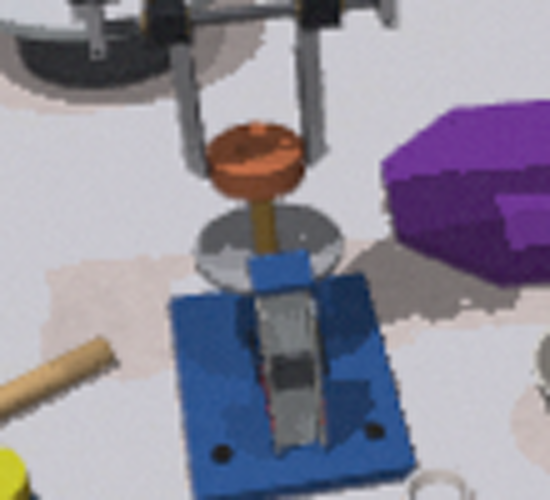

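The collar is around the tip, and the pan is nearly where it was. A small push of about 1 N towards +y shows, so I'll ease 1.5 mm that way and go on down.

carry_out(
  rows=[
    [0.05, 0, 0, 0],
    [0, 0, 0, 0],
    [0, 0, 0, 0],
    [0, 0, 0, 0],
  ],
)

```text
time: 8.1
eef_pos: [0.5707, -0.1661, 0.1503]
eef_rot: [[0.317, 0.949, 0.0], [0.949, -0.317, -0.0], [-0.0, 0.0, -1.0]]
force: [-0.1, -0.3, -1.2]
gripper_width: 0.596
finger_force: 15.0
```

```bash
cat >>h.py <<'E'
def F(n=4):
    f=[]
    for i in range(n): r.read_camera("scene"); s=r.state(); f.append(s["force"])
    print(s["time"],s["eef_pos"].round(4),np.mean(f,0).round(2))
E
python3 -c "
from h import *
F()"
```

```text
8.3 [ 0.5707 -0.1659  0.1503] [-0.07  0.28 -1.17]
```

Contact is gone and only the collar's weight is left, so it is over the pin. I'm lowering it further.

carry_out(
  rows=[
    [0.01, 0, 0.15, 0],
    [0, 0, 0.15, 0],
    [0, 0, 0.15, 0],
    [0, 0, 0.15, 0],
    [0, 0, 0.15, 0],
  ],
)

```text
time: 8.72
eef_pos: [0.5705, -0.1654, 0.1269]
eef_rot: [[0.316, 0.949, -0.001], [0.949, -0.316, 0.0], [0.0, -0.001, -1.0]]
force: [0.0, 0.3, -1.7]
gripper_width: 0.598
finger_force: 15.0
```

carry_out(
  rows=[
    [0, 0, 0.15, 0],
    [0, 0, 0.15, 0],
    [0, 0, 0.15, 0],
    [0, 0, 0.15, 0],
    [0, 0, 0.1, 0],
  ],
)

```text
time: 9.13
eef_pos: [0.5706, -0.1654, 0.106]
eef_rot: [[0.316, 0.949, -0.001], [0.949, -0.316, 0.0], [0.0, -0.001, -1.0]]
force: [0.3, 0.5, -1.1]
gripper_width: 0.597
finger_force: 15.0
```

```bash
python3 -c "
from h import *
F()"
```

```text
9.3333 [ 0.5708 -0.1655  0.1068] [ 0.01 -0.29 -0.91]
```

carry_out(
  rows=[
    [0, 0, 0.15, 0],
    [0, 0, 0.15, 0],
    [0, 0, 0.12, 0],
    [0, 0, 0.1, 0],
    [0, 0, 0.1, 0],
  ],
)

```text
time: 9.75
eef_pos: [0.5709, -0.1656, 0.0879]
eef_rot: [[0.316, 0.949, 0.0], [0.949, -0.316, -0.0], [0.0, 0.0, -1.0]]
force: [-0.2, 0.8, 0.7]
gripper_width: 0.603
finger_force: 15.0
```

carry_out(
  rows=[
    [0, 0, 0.1, 0],
    [0, 0, 0, 0],
    [0, 0, 0, 0],
  ],
)

```text
time: 10.0
eef_pos: [0.5706, -0.1655, 0.085]
eef_rot: [[0.316, 0.949, -0.0], [0.949, -0.316, 0.0], [0.0, -0.001, -1.0]]
force: [-0.3, 0.1, 0.1]
gripper_width: 0.598
finger_force: 15.0
```

```bash
python3 -c "
from h import *
F(6)"
```

```text
10.3 [ 0.5707 -0.1655  0.0853] [-0.69 -0.17  0.22]
```

carry_out(
  rows=[
    [0, 0, 0, 0],
    [0, 0, 0, 0],
    [0, 0, 0, 0],
    [0, 0, 0, 0],
    [0, 0, 0, 0],
  ],
  fingers=-0.5,
)

```text
time: 10.72
eef_pos: [0.5708, -0.1655, 0.0852]
eef_rot: [[0.316, 0.949, 0.0], [0.949, -0.316, 0.0], [0.0, 0.0, -1.0]]
force: [0.0, 0.4, 0.4]
gripper_width: 0.748
finger_force: 0.0
```

carry_out(
  rows=[
    [0, 0, -0.3, 0],
    [0, 0, -0.8, 0],
    [0, 0, -1, 0],
    [0, 0, -1, 0],
    [0, 0, -0.9, 0],
  ],
)

```text
time: 11.13
eef_pos: [0.5709, -0.1655, 0.2079]
eef_rot: [[0.316, 0.949, 0.002], [0.949, -0.316, -0.0], [0.0, 0.002, -1.0]]
force: [0.6, -0.2, -0.4]
gripper_width: 0.75
finger_force: 0.0
```

```bash
python3 - <<'E'
from h import *
im=r.read_camera("scene");F()
cv2.imwrite("pics/s4.png",cv2.resize(im[125:225,160:270],None,fx=5,fy=5,interpolation=2))
plan((.511,.1355,.2),12)
E
```

```text
11.3833 [ 0.5704 -0.1654  0.2045] [ 0.11 -0.4   0.04]
[[0.74, -0.42, 0.01, 0.0], [0.74, -0.42, 0.01, 0.0], [0.74, -0.42, 0.01, 0.0], [0.74, -0.42, 0.01, 0.0], [0.74, -0.42, 0.01, 0.0]]
[[0.74, -0.42, 0.01, 0.0], [0.74, -0.42, 0.01, 0.0], [0.74, -0.42, 0.01, 0.0], [0.74, -0.42, 0.01, 0.0], [0.74, -0.42, 0.01, 0.0]]
[[0.74, -0.42, 0.01, 0.0], [0.74, -0.42, 0.01, 0.0]]
```

View pics/s4.png

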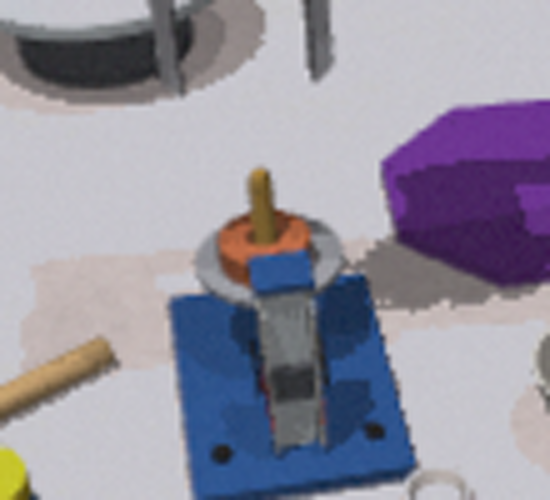

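The first collar lies flat on the pan around the pin, with the pin tip at about (212,160). Fetching the second.

carry_out(
  rows=[
    [0.6, -0.34, 0, 0],
    [0.77, -0.43, 0, 0],
    [0.77, -0.43, 0, 0],
    [0.77, -0.43, 0, 0],
    [0.77, -0.43, 0, 0],
  ],
  fingers=-0.55,
)

```text
time: 11.8
eef_pos: [0.5455, -0.04, 0.2023]
eef_rot: [[0.317, 0.948, -0.005], [0.948, -0.317, 0.001], [-0.001, -0.005, -1.0]]
force: [0.6, 1.1, -0.2]
gripper_width: 0.776
finger_force: 0.0
```

carry_out(
  rows=[
    [0.77, -0.43, 0, 0],
    [0.77, -0.43, 0, 0],
    [0.77, -0.43, 0, 0],
    [0.77, -0.43, 0, 0],
    [0.77, -0.43, 0.3, 0],
  ],
)

```text
time: 12.22
eef_pos: [0.5219, 0.0899, 0.1954]
eef_rot: [[0.317, 0.949, -0.001], [0.949, -0.317, 0.0], [-0.0, -0.001, -1.0]]
force: [0.8, 0.2, -0.2]
gripper_width: 0.774
finger_force: 0.0
```

carry_out(
  rows=[
    [0.7, -0.4, 0.6, 0],
    [0.5, -0.3, 0.9, 0],
    [0.2, -0.1, 1, 0],
    [0, 0, 0.8, 0],
    [0, 0, 0, 0],
  ],
)

```text
time: 12.63
eef_pos: [0.5069, 0.1359, 0.0887]
eef_rot: [[0.315, 0.949, -0.016], [0.949, -0.315, -0.003], [-0.007, -0.014, -1.0]]
force: [-1.4, 0.1, -1.3]
gripper_width: 0.772
finger_force: 0.0
```

carry_out(
  rows=[
    [0, 0, 0, 0],
    [0, 0, 0, 0],
    [0, 0, 0, 0],
  ],
)

```text
time: 12.88
eef_pos: [0.5142, 0.136, 0.099]
eef_rot: [[0.317, 0.948, 0.003], [0.948, -0.317, 0.001], [0.001, 0.003, -1.0]]
force: [0.2, -0.1, -0.7]
gripper_width: 0.774
finger_force: 0.0
```

```bash
python3 - <<'E'
from h import *
F(2)
plan((.511,.1355,.07),3)
E
```

```text
12.9833 [0.5143 0.136  0.0992] [ 0.27 -0.08 -0.38]
[[-0.02, -0.03, 0.32, 0.0], [-0.02, -0.03, 0.32, 0.0], [-0.02, -0.03, 0.32, 0.0]]
```

carry_out(
  rows=[
    [-0.05, -0.1, 0.5, 0],
    [0, 0, 0.7, 0],
    [0, 0, 0.5, 0],
    [0, 0, 0.3, 0],
    [0, 0, 0, 0],
  ],
)

```text
time: 13.4
eef_pos: [0.5086, 0.1353, 0.0358]
eef_rot: [[0.317, 0.948, -0.003], [0.948, -0.317, -0.0], [-0.001, -0.003, -1.0]]
force: [0.4, -0.4, 0.8]
gripper_width: 0.77
finger_force: 0.0
```

carry_out(
  rows=[
    [0, 0, 0, 0],
    [0, 0, 0, 0],
    [0, 0, 0, 0],
  ],
)

```text
time: 13.65
eef_pos: [0.5109, 0.1359, 0.0388]
eef_rot: [[0.317, 0.949, 0.003], [0.949, -0.317, 0.001], [0.001, 0.003, -1.0]]
force: [-0.7, -0.7, 0.5]
gripper_width: 0.776
finger_force: 0.0
```

```bash
python3 - <<'E'
from h import *
F(2)
plan((.511,.1355,.0175),3)
E
```

```text
13.75 [0.5105 0.1359 0.0384] [1.15 0.39 0.01]
[[-0.0, 0.01, 0.23, 0.0], [-0.0, 0.01, 0.23, 0.0], [-0.0, 0.01, 0.23, 0.0]]
```

carry_out(
  rows=[
    [0, 0, 0.25, 0],
    [0, 0, 0.25, 0],
    [0, 0, 0.13, 0],
    [0, 0, 0, 0],
    [0, 0, 0, 0],
  ],
)

```text
time: 14.17
eef_pos: [0.509, 0.1356, 0.0174]
eef_rot: [[0.316, 0.949, -0.002], [0.949, -0.316, -0.0], [-0.001, -0.002, -1.0]]
force: [1.0, -0.2, 0.2]
gripper_width: 0.773
finger_force: 0.0
```

carry_out(
  rows=[
    [0, 0, 0, 0],
    [0, 0, 0, 0],
    [0, 0, 0, 0],
    [0, 0, 0, 0],
    [0, 0, 0, 0],
  ],
  fingers=1,
)

```text
time: 14.58
eef_pos: [0.51, 0.1357, 0.0186]
eef_rot: [[0.316, 0.949, 0.001], [0.949, -0.316, 0.0], [0.0, 0.001, -1.0]]
force: [-0.5, -0.2, -0.6]
gripper_width: 0.594
finger_force: 15.0
```

carry_out(
  rows=[
    [0, 0, -0.2, 0],
    [0, 0, -0.5, 0],
    [0, 0, -0.9, 0],
    [0, 0, -1, 0],
    [0, 0, -1, 0],
  ],
)

```text
time: 15.0
eef_pos: [0.5089, 0.1356, 0.1271]
eef_rot: [[0.316, 0.949, -0.002], [0.949, -0.316, -0.0], [-0.001, -0.002, -1.0]]
force: [1.0, -0.1, 0.1]
gripper_width: 0.599
finger_force: 15.0
```

carry_out(
  rows=[
    [0, 0, -1, 0],
    [0, 0, -1, 0],
    [0, 0, -0.6, 0],
    [0, 0, -0.2, 0],
    [0, 0, 0, 0],
  ],
)

```text
time: 15.42
eef_pos: [0.5105, 0.1359, 0.2125]
eef_rot: [[0.316, 0.949, 0.004], [0.949, -0.316, 0.001], [0.002, 0.004, -1.0]]
force: [-0.3, -0.7, -1.2]
gripper_width: 0.599
finger_force: 15.0
```

```bash
python3 - <<'E'
from h import *
F(4)
plan((.5708,-.1656,.2),12)
E
```

```text
15.6167 [0.5086 0.1355 0.2078] [-0.53  0.12 -1.67]
[[-0.74, 0.43, 0.02, 0.0], [-0.74, 0.43, 0.02, 0.0], [-0.74, 0.43, 0.02, 0.0], [-0.74, 0.43, 0.02, 0.0], [-0.74, 0.43, 0.02, 0.0]]
[[-0.74, 0.43, 0.02, 0.0], [-0.74, 0.43, 0.02, 0.0], [-0.74, 0.43, 0.02, 0.0], [-0.74, 0.43, 0.02, 0.0], [-0.74, 0.43, 0.02, 0.0]]
[[-0.74, 0.43, 0.02, 0.0], [-0.74, 0.43, 0.02, 0.0]]
```

carry_out(
  rows=[
    [-0.4, 0.23, 0, 0],
    [-0.77, 0.45, 0, 0],
    [-0.77, 0.45, 0, 0],
    [-0.77, 0.45, 0, 0],
    [-0.77, 0.45, 0, 0],
  ],
)

```text
time: 16.03
eef_pos: [0.5336, 0.0164, 0.2081]
eef_rot: [[0.316, 0.949, -0.004], [0.949, -0.316, 0.0], [-0.001, -0.004, -1.0]]
force: [0.6, 0.5, -0.9]
gripper_width: 0.599
finger_force: 15.0
```

carry_out(
  rows=[
    [-0.77, 0.45, 0, 0],
    [-0.77, 0.45, 0, 0],
    [-0.77, 0.45, 0, 0],
    [-0.77, 0.45, 0, 0],
    [-0.77, 0.45, 0, 0],
  ],
)

```text
time: 16.45
eef_pos: [0.5611, -0.1146, 0.208]
eef_rot: [[0.317, 0.949, -0.004], [0.949, -0.317, 0.001], [0.0, -0.004, -1.0]]
force: [0.1, 0.7, -1.1]
gripper_width: 0.601
finger_force: 15.0
```

carry_out(
  rows=[
    [-0.7, 0.4, 0, 0],
    [-0.5, 0.28, 0, 0],
    [-0.3, 0.15, 0, 0],
    [-0.05, 0.03, 0, 0],
    [0, 0, 0, 0],
  ],
)

```text
time: 16.87
eef_pos: [0.5712, -0.1657, 0.2089]
eef_rot: [[0.317, 0.948, -0.002], [0.948, -0.317, 0.002], [0.001, -0.003, -1.0]]
force: [0.1, 0.2, -1.8]
gripper_width: 0.601
finger_force: 15.0
```

carry_out(
  rows=[
    [0, 0, 0, 0],
    [0, 0, 0, 0],
    [0, 0, 0, 0],
  ],
)

```text
time: 17.12
eef_pos: [0.5716, -0.1646, 0.2105]
eef_rot: [[0.315, 0.949, 0.0], [0.949, -0.315, 0.0], [0.0, 0.0, -1.0]]
force: [-0.3, 0.6, -1.2]
gripper_width: 0.601
finger_force: 15.0
```

```bash
python3 - <<'E'
from h import *
F(4)
plan((.5708,-.1656,.17),5)
E
```

```text
17.3167 [ 0.5717 -0.1653  0.2105] [-0.2  -0.06 -0.93]
[[-0.0, -0.01, 0.27, 0.0], [-0.0, -0.01, 0.27, 0.0], [-0.0, -0.01, 0.27, 0.0], [-0.0, -0.01, 0.27, 0.0], [-0.0, -0.01, 0.27, 0.0]]
```

carry_out(
  rows=[
    [0, -0.03, 0.4, 0],
    [0, 0, 0.4, 0],
    [0, 0, 0.4, 0],
    [0, 0, 0.2, 0],
    [0, 0, 0.1, 0],
  ],
)

```text
time: 17.73
eef_pos: [0.5695, -0.1651, 0.1622]
eef_rot: [[0.317, 0.949, -0.004], [0.949, -0.317, 0.002], [0.0, -0.005, -1.0]]
force: [-0.0, -0.1, -0.4]
gripper_width: 0.601
finger_force: 15.0
```

carry_out(
  rows=[
    [0, 0, 0.12, 0],
    [0, 0, 0.12, 0],
    [0, 0, 0.12, 0],
    [0, 0, 0.12, 0],
    [0, 0, 0.12, 0],
  ],
)

```text
time: 18.15
eef_pos: [0.571, -0.1656, 0.1473]
eef_rot: [[0.317, 0.949, 0.001], [0.949, -0.317, -0.0], [0.0, 0.001, -1.0]]
force: [-1.0, 0.3, -0.5]
gripper_width: 0.599
finger_force: 15.0
```

carry_out(
  rows=[
    [0, 0, 0.12, 0],
    [0, 0, 0.12, 0],
    [0, 0, 0.1, 0],
    [0, 0, 0, 0],
    [0, 0, 0, 0],
  ],
)

```text
time: 18.57
eef_pos: [0.5706, -0.1654, 0.1368]
eef_rot: [[0.316, 0.949, -0.0], [0.949, -0.316, 0.0], [0.0, -0.001, -1.0]]
force: [-0.2, -0.3, 0.1]
gripper_width: 0.601
finger_force: 15.0
```

```bash
python3 - <<'E'
from h import *
im=r.read_camera("scene"); F(6)
cv2.imwrite("pics/s5.png",cv2.resize(im[125:225,160:270],None,fx=5,fy=5,interpolation=2))
E
```

```text
18.9167 [ 0.5709 -0.1656  0.1373] [ 0.21 -0.02 -0.94]
```

Only the weight is felt 8 mm below the tip level, so the second collar is over the pin. Lowering on.

carry_out(
  rows=[
    [0, 0, 0.15, 0],
    [0, 0, 0.15, 0],
    [0, 0, 0.15, 0],
    [0, 0, 0.15, 0],
    [0, 0, 0.15, 0],
  ],
)

```text
time: 19.33
eef_pos: [0.5705, -0.1654, 0.1137]
eef_rot: [[0.317, 0.949, -0.001], [0.949, -0.317, 0.0], [0.0, -0.001, -1.0]]
force: [1.4, 0.9, -0.5]
gripper_width: 0.599
finger_force: 15.0
```

carry_out(
  rows=[
    [0, 0, 0.15, 0],
    [0, 0, 0.15, 0],
    [0, 0, 0.1, 0],
    [0, 0, 0.1, 0],
    [0, 0, 0.1, 0],
  ],
)

```text
time: 19.75
eef_pos: [0.5708, -0.1655, 0.0965]
eef_rot: [[0.316, 0.949, 0.0], [0.949, -0.316, 0.0], [0.0, 0.0, -1.0]]
force: [0.1, 0.5, -0.5]
gripper_width: 0.597
finger_force: 15.0
```

carry_out(
  rows=[
    [0, 0, 0.1, 0],
    [0, 0, 0.05, 0],
    [0, 0, 0, 0],
    [0, 0, 0, 0],
  ],
)

```text
time: 20.08
eef_pos: [0.5708, -0.1655, 0.0922]
eef_rot: [[0.316, 0.949, 0.0], [0.949, -0.316, 0.0], [0.0, 0.0, -1.0]]
force: [0.7, 0.7, -0.1]
gripper_width: 0.599
finger_force: 15.0
```

```bash
python3 -c "
from h import *
F(6)"
```

```text
20.3833 [ 0.5708 -0.1655  0.0922] [-0.32  0.16  0.35]
```

Load transferred; release, lift and look at the pointer.

carry_out(
  rows=[
    [0, 0, 0, 0],
    [0, 0, 0, 0],
    [0, 0, 0, 0],
    [0, 0, 0, 0],
    [0, 0, 0, 0],
  ],
  fingers=-0.5,
)

```text
time: 20.8
eef_pos: [0.5708, -0.1655, 0.0921]
eef_rot: [[0.316, 0.949, 0.0], [0.949, -0.316, 0.0], [0.0, 0.0, -1.0]]
force: [0.2, -0.1, -0.2]
gripper_width: 0.751
finger_force: 0.0
```

carry_out(
  rows=[
    [0, 0, -0.3, 0],
    [0, 0, -0.8, 0],
    [0, 0, -1, 0],
    [0, 0, -1, 0],
    [0, 0, -0.7, 0],
  ],
)

```text
time: 21.22
eef_pos: [0.5715, -0.1658, 0.2101]
eef_rot: [[0.316, 0.949, 0.004], [0.949, -0.316, -0.001], [-0.0, 0.004, -1.0]]
force: [0.6, -0.4, 1.2]
gripper_width: 0.751
finger_force: 0.0
```

carry_out(
  rows=[
    [0.6, -0.34, 0, 0],
    [0.77, -0.43, 0, 0],
    [0.77, -0.43, 0, 0],
    [0.77, -0.43, 0, 0],
    [0.77, -0.43, 0, 0],
  ],
)

```text
time: 21.63
eef_pos: [0.5469, -0.0403, 0.207]
eef_rot: [[0.317, 0.948, 0.001], [0.948, -0.317, -0.0], [0.0, 0.001, -1.0]]
force: [0.8, -0.4, -0.5]
gripper_width: 0.751
finger_force: 0.0
```

```bash
python3 - <<'E'
from h import *
im=r.read_camera("scene"); t=r.read_camera("top"); F(2)
cv2.imwrite("pics/t6.png",t)
cv2.imwrite("pics/s6.png",cv2.resize(np.hstack([im[145:215,185:250],t[150:220,275:360]]),None,fx=5,fy=5,interpolation=2))
E
```

```text
21.8333 [ 0.5472 -0.041   0.207 ] [-0.48 -0.72 -0.17]
```

View pics/s6.png

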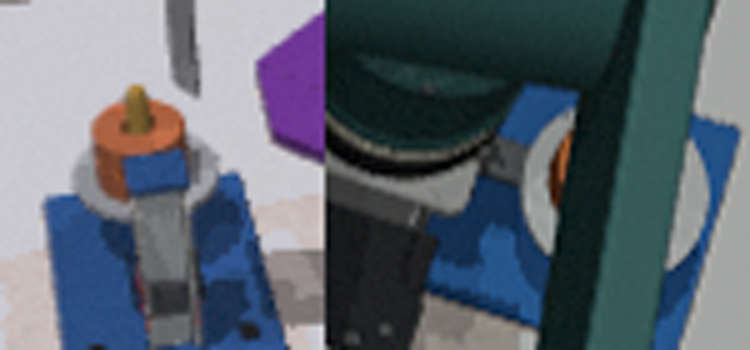

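Two collars are stacked flat; the pin tip is now at about (212.2,162.6) in scene. I'll measure the sink against the first picture.

```bash
python3 - <<'E'
from h import *
a=cv2.imread("pics/scene0.png"); b=r.read_camera("scene"); cv2.imwrite("pics/full6.png",b)
s=8
def up(i,x0,x1,y0,y1): return cv2.resize(i[y0:y1,x0:x1],None,fx=s,fy=s,interpolation=cv2.INTER_CUBIC)
for name,(x0,x1,y0,y1) in {"tip":(206,217,151,160),"block":(212,224,190,203)}.items():
    T=up(a,x0,x1,y0,y1); S=up(b,x0-4,x1+4,y0-3,y1+17)
    m=cv2.matchTemplate(S,T,cv2.TM_CCOEFF_NORMED); _,v,_,l=cv2.minMaxLoc(m); print(name,v,l[0]/s-4,l[1]/s-3)
pin=np.array([.5706,-.166])
for s0 in(.007,.010,.013,.016,.02,.023,.037,.04,.043,.046): print(s0,proj("scene",[*pin,.171-s0]).round(2),proj("top",[*pin,.171-s0]).round(2))
E
```

```text
tip 0.8651972413063049 0.625 5.875
block 0.9040281176567078 0.75 6.25
0.007 [210.79 154.04] [338.64 177.96]
0.01 [210.88 154.92] [338.35 178.24]
0.013 [210.97 155.79] [338.06 178.51]
0.016 [211.06 156.67] [337.78 178.79]
0.02 [211.18 157.83] [337.4  179.16]
0.023 [211.27 158.7 ] [337.12 179.43]
0.037 [211.69 162.69] [335.83 180.69]
0.04 [211.77 163.54] [335.56 180.95]
0.043 [211.86 164.39] [335.29 181.21]
0.046 [211.95 165.23] [335.02 181.47]
```

carry_out(
  rows=[
    [0.77, -0.43, 0, 0],
    [0.77, -0.43, 0, 0],
    [0.77, -0.43, 0, 0],
    [0.77, -0.43, 0, 0],
    [0.77, -0.43, 0, 0],
  ],
  fingers=-0.55,
)

```text
time: 22.3
eef_pos: [0.5227, 0.0884, 0.2062]
eef_rot: [[0.319, 0.948, 0.0], [0.948, -0.319, -0.0], [-0.0, 0.0, -1.0]]
force: [0.1, 0.5, 0.3]
gripper_width: 0.774
finger_force: 0.0
```

```bash
python3 - <<'E'
from h import *
F(1)
b=np.mean([r.read_camera("scene").astype(float) for _ in range(4)],0).astype(np.uint8); t=np.mean([r.read_camera("top").astype(float) for _ in range(4)],0).astype(np.uint8)
a=cv2.imread("pics/scene0.png");t0=cv2.imread("pics/top0.png")
cv2.imwrite("pics/fs.png",b);cv2.imwrite("pics/ft.png",t)
f=lambda i:cv2.resize(i[180:212,206:232],None,fx=11,fy=11,interpolation=2)
g=lambda i:cv2.resize(i[158:190,280:306],None,fx=7,fy=7,interpolation=2)
A=np.vstack([np.hstack([f(a),f(b)])]); G=np.hstack([g(t0),g(t)]); 
G=cv2.copyMakeBorder(G,0,0,0,A.shape[1]-G.shape[1],0); cv2.imwrite("pics/s7.png",np.vstack([A,G]))
for nm,i in(("0",a),("now",b)):
    h=i.astype(int); print(nm,"tip col b,g,r"); 
    print([tuple(h[y,212]) for y in range(151,168)])
col=lambda i:i[186:212,217:220].mean((1,2)).astype(int)
print(col(a),col(b))
for z in(.04,.05,.06,.07,.08,.09,.12): print(z,proj("scene",[.600,-.067,z]).round(2))
E
```

```text
22.35 [0.5217 0.093  0.2063] [-1.57  2.39 -0.14]
0 tip col b,g,r
[(np.int64(198), np.int64(189), np.int64(190)), (np.int64(195), np.int64(189), np.int64(188)), (np.int64(196), np.int64(188), np.int64(190)), (np.int64(188), np.int64(186), np.int64(190)), (np.int64(120), np.int64(159), np.int64(183)), (np.int64(60), np.int64(123), np.int64(157)), (np.int64(46), np.int64(94), np.int64(121)), (np.int64(45), np.int64(90), np.int64(114)), (np.int64(41), np.int64(86), np.int64(111)), (np.int64(45), np.int64(88), np.int64(112)), (np.int64(42), np.int64(86), np.int64(110)), (np.int64(45), np.int64(91), np.int64(114)), (np.int64(44), np.int64(89), np.int64(113)), (np.int64(45), np.int64(90), np.int64(113)), (np.int64(43), np.int64(88), np.int64(112)), (np.int64(45), np.int64(90), np.int64(114)), (np.int64(43), np.int64(89), np.int64(112))]
now tip col b,g,r
[(np.int64(212), np.int64(205), np.int64(206)), (np.int64(212), np.int64(204), np.int64(205)), (np.int64(211), np.int64(203), np.int64(205)), (np.int64(211), np.int64(204), np.int64(205)), (np.int64(212), np.int64(205), np.int64(206)), (np.
[... 212 characters left out ...]
), np.int64(205)), (np.int64(199), np.int64(197), np.int64(205)), (np.int64(74), np.int64(154), np.int64(198)), (np.int64(67), np.int64(138), np.int64(178)), (np.int64(57), np.int64(115), np.int64(146)), (np.int64(50), np.int64(101), np.int64(129)), (np.int64(48), np.int64(97), np.int64(124)), (np.int64(49), np.int64(98), np.int64(125))]
[ 99 105 106 113 114 114 115 114  95  74  47  48  49  49  50  61  96  97
  97  98  97  96  98  99 102  98] [107 111 114 122 122 123 124 125 123 123 121 116 115 110 106  74  62  51
  51  51  51  55  86 105 105 105]
0.04 [219.53 209.7 ]
0.05 [219.28 207.1 ]
0.06 [219.02 204.47]
0.07 [218.77 201.8 ]
0.08 [218.51 199.1 ]
0.09 [218.24 196.36]
0.12 [217.43 187.93]
```

View pics/s7.png

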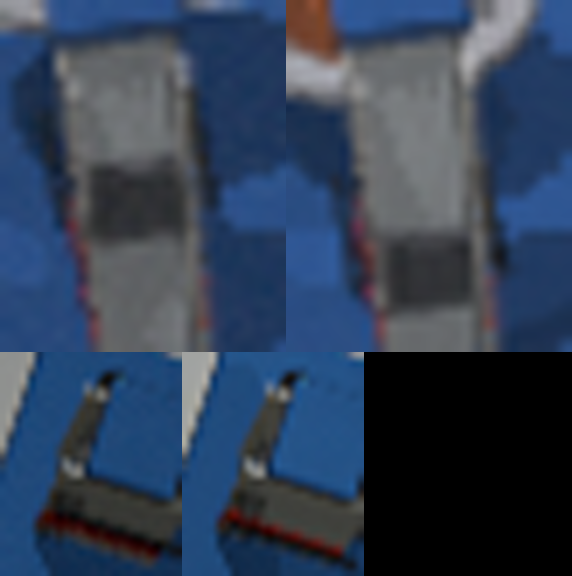

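The tip edge and the carriage block both give a shift of about 6.4 px, or about 23 mm, so the pan has sunk about 36 mm. The pointer tick, at about (251,203), is just above the red band, so a third collar is needed and will land at about 46–50 mm.

```bash
python3 - <<'E'
from h import *
b=cv2.imread("pics/fs.png"); h=cv2.cvtColor(b,cv2.COLOR_BGR2HSV)
p=np.array(proj("scene",[.5942,.148,.032])); print(p)
x,y=p.astype(int); m=cv2.inRange(h,(3,120,150),(16,255,255))[y-12:y+13,x-15:x+16]; c=np.argwhere(m)[:,::-1].mean(0)+[x-15,y-12]; print("centroid of lit top",c,back("scene",c,.032))
F(2); plan((.594,.148,.1),5)
E
```

```text
[259.42449998 261.7581657 ]
centroid of lit top [259.05405405 262.11196911] [0.59555357 0.14848935 0.032     ]
22.85 [0.5227 0.0878 0.206 ] [ 0.43 -0.44 -0.15]
[[0.53, 0.32, 0.71, 0.0], [0.53, 0.32, 0.71, 0.0], [0.53, 0.32, 0.71, 0.0], [0.53, 0.32, 0.71, 0.0], [0.53, 0.32, 0.71, 0.0]]
```

carry_out(
  rows=[
    [0.5, 0.3, 0.3, 0],
    [0.7, 0.4, 0.6, 0],
    [0.7, 0.4, 0.8, 0],
    [0.5, 0.33, 0.8, 0],
    [0.27, 0.17, 0.5, 0],
  ],
)

```text
time: 23.27
eef_pos: [0.5935, 0.1502, 0.1128]
eef_rot: [[0.316, 0.949, -0.003], [0.949, -0.316, -0.0], [-0.001, -0.003, -1.0]]
force: [-0.7, 0.1, -0.3]
gripper_width: 0.774
finger_force: 0.0
```

carry_out(
  rows=[
    [0, 0, 0.3, 0],
    [0, 0, 0, 0],
    [0, 0, 0, 0],
    [0, 0, 0, 0],
    [0, 0, 0, 0],
  ],
)

```text
time: 23.68
eef_pos: [0.5941, 0.1491, 0.1093]
eef_rot: [[0.317, 0.948, 0.004], [0.948, -0.317, 0.001], [0.002, 0.003, -1.0]]
force: [-0.6, -0.1, -0.3]
gripper_width: 0.777
finger_force: 0.0
```

```bash
python3 -c "
from h import *
F(2); plan((.5945,.148,.06),1);plan((.5945,.148,.06),5)"
```

```text
23.7833 [0.594  0.1493 0.109 ] [ 0.14 -0.5  -0.44]
[[-0.04, 0.03, 1.63, 0.0]]
[[-0.01, 0.01, 0.33, 0.0], [-0.01, 0.01, 0.33, 0.0], [-0.01, 0.01, 0.33, 0.0], [-0.01, 0.01, 0.33, 0.0], [-0.01, 0.01, 0.33, 0.0]]
```

carry_out(
  rows=[
    [-0.04, 0.02, 0.6, 0],
    [0, 0, 0.8, 0],
    [0, 0, 0.6, 0],
    [0, 0, 0.4, 0],
    [0, 0, 0.15, 0],
  ],
)

```text
time: 24.2
eef_pos: [0.5922, 0.1479, 0.0287]
eef_rot: [[0.317, 0.949, -0.003], [0.949, -0.317, -0.0], [-0.001, -0.003, -1.0]]
force: [-1.0, 0.5, 0.5]
gripper_width: 0.775
finger_force: 0.0
```

carry_out(
  rows=[
    [0, 0, 0.1, 0],
    [0, 0, 0, 0],
    [0, 0, 0, 0],
    [0, 0, 0, 0],
  ],
)

```text
time: 24.53
eef_pos: [0.5946, 0.1484, 0.0291]
eef_rot: [[0.316, 0.949, 0.003], [0.949, -0.316, 0.0], [0.001, 0.002, -1.0]]
force: [0.5, 0.4, -0.4]
gripper_width: 0.773
finger_force: 0.0
```

carry_out(
  rows=[
    [-0.01, 0, 0.2, 0],
    [0, 0, 0.15, 0],
    [0, 0, 0, 0],
    [0, 0, 0, 0],
    [0, 0, 0, 0],
  ],
)

```text
time: 24.95
eef_pos: [0.5933, 0.1479, 0.0169]
eef_rot: [[0.316, 0.949, -0.0], [0.949, -0.316, 0.0], [-0.0, -0.0, -1.0]]
force: [0.2, -0.1, -0.3]
gripper_width: 0.776
finger_force: 0.0
```

carry_out(
  rows=[
    [0, 0, 0, 0],
    [0, 0, 0, 0],
    [0, 0, 0, 0],
    [0, 0, 0, 0],
    [0, 0, 0, 0],
  ],
  fingers=1,
)

```text
time: 25.37
eef_pos: [0.5936, 0.148, 0.0172]
eef_rot: [[0.316, 0.949, 0.0], [0.949, -0.316, 0.0], [0.0, 0.0, -1.0]]
force: [0.6, 0.8, -0.2]
gripper_width: 0.587
finger_force: 14.9
```

carry_out(
  rows=[
    [0, 0, -0.2, 0],
    [0, 0, -0.5, 0],
    [0, 0, -0.9, 0],
    [0, 0, -1, 0],
    [0, 0, -1, 0],
  ],
)

```text
time: 25.78
eef_pos: [0.5927, 0.1478, 0.1257]
eef_rot: [[0.316, 0.949, -0.002], [0.949, -0.316, -0.0], [-0.001, -0.002, -1.0]]
force: [0.5, 0.0, -0.6]
gripper_width: 0.582
finger_force: 14.9
```

carry_out(
  rows=[
    [0, 0, -1, 0],
    [0, 0, -1, 0],
    [0, 0, -0.6, 0],
    [0, 0, -0.2, 0],
    [0, 0, 0, 0],
  ],
)

```text
time: 26.2
eef_pos: [0.5943, 0.1481, 0.2116]
eef_rot: [[0.316, 0.949, 0.004], [0.949, -0.316, 0.001], [0.002, 0.004, -1.0]]
force: [0.2, 0.5, -0.5]
gripper_width: 0.584
finger_force: 14.9
```

```bash
python3 - <<'E'
from h import *
F(5)
plan((.5708,-.1656,.2),12)
E
```

```text
26.45 [0.5924 0.1477 0.2064] [-0.41  0.48 -1.3 ]
[[-0.84, 0.22, 0.02, 0.0], [-0.84, 0.22, 0.02, 0.0], [-0.84, 0.22, 0.02, 0.0], [-0.84, 0.22, 0.02, 0.0], [-0.84, 0.22, 0.02, 0.0]]
[[-0.84, 0.22, 0.02, 0.0], [-0.84, 0.22, 0.02, 0.0], [-0.84, 0.22, 0.02, 0.0], [-0.84, 0.22, 0.02, 0.0], [-0.84, 0.22, 0.02, 0.0]]
[[-0.84, 0.22, 0.02, 0.0], [-0.84, 0.22, 0.02, 0.0]]
```

The grip is 1.3 mm narrower than before, so I'll check how the collar sits before the pin. Carrying it over first.

carry_out(
  rows=[
    [-0.4, 0.1, 0, 0],
    [-0.85, 0.22, 0, 0],
    [-0.85, 0.22, 0, 0],
    [-0.85, 0.22, 0, 0],
    [-0.85, 0.22, 0, 0],
  ],
)

```text
time: 26.87
eef_pos: [0.5845, 0.0286, 0.2081]
eef_rot: [[0.316, 0.949, -0.002], [0.949, -0.316, -0.0], [-0.001, -0.002, -1.0]]
force: [0.3, -0.0, -1.1]
gripper_width: 0.578
finger_force: 14.9
```

carry_out(
  rows=[
    [-0.85, 0.22, 0, 0],
    [-0.85, 0.22, 0, 0],
    [-0.85, 0.22, 0, 0],
    [-0.85, 0.22, 0, 0],
    [-0.85, 0.22, 0, 0],
  ],
)

```text
time: 27.28
eef_pos: [0.5752, -0.103, 0.2082]
eef_rot: [[0.317, 0.948, -0.002], [0.948, -0.317, 0.0], [-0.0, -0.002, -1.0]]
force: [-0.2, 0.1, -1.3]
gripper_width: 0.578
finger_force: 14.9
```

carry_out(
  rows=[
    [-0.85, 0.22, 0, 0],
    [-0.6, 0.16, 0, 0],
    [-0.4, 0.1, 0, 0],
    [-0.2, 0.06, 0, 0],
    [0, 0, 0, 0],
  ],
)

```text
time: 27.7
eef_pos: [0.5716, -0.1657, 0.2084]
eef_rot: [[0.318, 0.948, -0.001], [0.948, -0.318, 0.0], [-0.0, -0.001, -1.0]]
force: [0.1, -0.6, -1.6]
gripper_width: 0.582
finger_force: 14.9
```

carry_out(
  rows=[
    [0, 0, 0, 0],
    [0, 0, 0, 0],
    [0, 0, 0, 0],
  ],
)

```text
time: 27.95
eef_pos: [0.5723, -0.1632, 0.2091]
eef_rot: [[0.315, 0.949, 0.0], [0.949, -0.315, 0.0], [0.0, 0.0, -1.0]]
force: [-0.2, 0.8, 0.2]
gripper_width: 0.575
finger_force: 14.9
```

```bash
python3 - <<'E'
from h import *
im=r.read_camera("scene"); F(6); s=r.state(); plan((.5708,-.1656,.17),1)
c=s["eef_pos"]+[0,0,.004]; a=np.linspace(0,2*np.pi,73)
pts=np.array([proj("scene",c+[.028*np.cos(q),.028*np.sin(q),dz]) for q in a for dz in(-.01,.01)],np.float32)
hull=cv2.convexHull(pts); e=np.zeros(im.shape[:2],np.uint8); cv2.fillConvexPoly(e,hull.astype(int),255)
x,y,w,h=cv2.boundingRect(hull); print("expected",x,y,w,h,np.argwhere(e)[:,::-1].mean(0))
m=cv2.inRange(cv2.cvtColor(im,cv2.COLOR_BGR2HSV),(2,110,60),(18,255,255)); k=np.zeros_like(m); k[y-15:y+h+15,x-15:x+w+15]=255; m&=k
n,l,st,ct=cv2.connectedComponentsWithStats(m); i=1+st[1:,4].argmax(); print("seen",st[i],ct[i])
cv2.imwrite("pics/s8.png",cv2.resize(im[110:210,160:270],None,fx=5,fy=5,interpolation=2))
E
```

```text
28.3 [ 0.5722 -0.1641  0.2091] [ 0.12  0.22 -1.24]
[[-0.06, -0.03, 1.3, 0.0]]
expected 198 131 22 18 [208.46788991 139.25688073]
seen [199 132  20  15 249] [208.63052209 139.02811245]
```

View pics/s8.png

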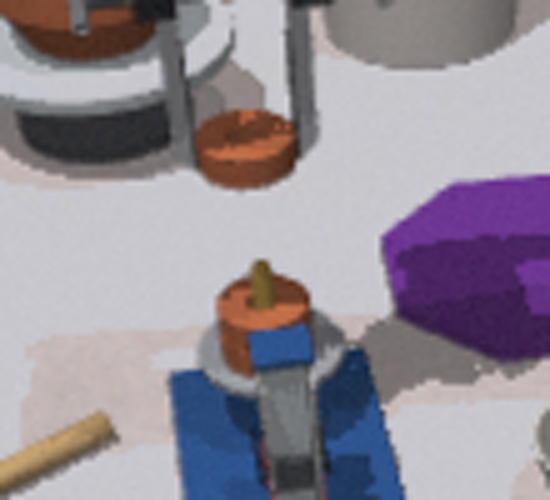

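The third collar is held level between the fingers at (209,139) in scene, with the two-collar stack below and the pin tip at about (212,162). Lowering.

carry_out(
  rows=[
    [-0.03, -0.02, 0.4, 0],
    [-0.03, -0.02, 0.5, 0],
    [0, 0, 0.5, 0],
    [0, 0, 0.25, 0],
    [0, 0, 0.15, 0],
  ],
)

```text
time: 28.72
eef_pos: [0.5693, -0.1654, 0.1526]
eef_rot: [[0.317, 0.949, -0.003], [0.949, -0.317, 0.001], [0.0, -0.004, -1.0]]
force: [0.2, 0.1, -1.4]
gripper_width: 0.583
finger_force: 14.9
```

carry_out(
  rows=[
    [0, 0, 0.12, 0],
    [0, 0, 0.12, 0],
    [0, 0, 0.12, 0],
    [0, 0, 0.12, 0],
    [0, 0, 0.12, 0],
  ],
)

```text
time: 29.13
eef_pos: [0.5707, -0.1658, 0.1373]
eef_rot: [[0.316, 0.949, 0.001], [0.949, -0.316, -0.0], [0.0, 0.001, -1.0]]
force: [-0.2, 0.2, 0.0]
gripper_width: 0.583
finger_force: 14.9
```

carry_out(
  rows=[
    [0, 0, 0.1, 0],
    [0, 0, 0.1, 0],
    [0, 0, 0, 0],
    [0, 0, 0, 0],
    [0, 0, 0, 0],
  ],
)

```text
time: 29.55
eef_pos: [0.5705, -0.1657, 0.1313]
eef_rot: [[0.316, 0.949, 0.0], [0.949, -0.316, -0.0], [0.0, 0.0, -1.0]]
force: [0.0, -0.1, -0.5]
gripper_width: 0.581
finger_force: 14.9
```

```bash
python3 - <<'E'
from h import *
F(6); a=cv2.imread("pics/fs.png"); b=r.read_camera("scene")
s=8; up=lambda i,x0,x1,y0,y1: cv2.resize(i[y0:y1,x0:x1],None,fx=s,fy=s,interpolation=2)
m=cv2.matchTemplate(up(b,208,228,192,215),up(a,212,224,197,210),cv2.TM_CCOEFF_NORMED);_,v,_,l=cv2.minMaxLoc(m); print("block shift px",v,l[1]/s-5)
E
```

```text
29.85 [ 0.5705 -0.1657  0.1313] [ 0.09 -0.2  -0.97]
block shift px 0.9934364557266235 0.0
```

The pan has not moved and only the weight is felt, so the collar is over the tip. Lowering onto the stack.

carry_out(
  rows=[
    [0, 0, 0.12, 0],
    [0, 0, 0.12, 0],
    [0, 0, 0.12, 0],
    [0, 0, 0.12, 0],
    [0, 0, 0.1, 0],
  ],
)

```text
time: 30.32
eef_pos: [0.5702, -0.1656, 0.1129]
eef_rot: [[0.316, 0.949, -0.001], [0.949, -0.316, 0.0], [0.0, -0.001, -1.0]]
force: [-1.6, -0.2, -1.0]
gripper_width: 0.586
finger_force: 14.9
```

carry_out(
  rows=[
    [0, 0, 0.1, 0],
    [0, 0, 0.1, 0],
    [0, 0, 0.1, 0],
    [0, 0, 0.08, 0],
    [0, 0, 0, 0],
  ],
)

```text
time: 30.73
eef_pos: [0.5703, -0.1657, 0.1017]
eef_rot: [[0.316, 0.949, -0.0], [0.949, -0.316, 0.0], [0.0, -0.0, -1.0]]
force: [-0.4, -0.5, 0.7]
gripper_width: 0.581
finger_force: 14.9
```

```bash
cat >> h.py <<'E'
def block():
    a=cv2.imread("pics/fs.png"); b=r.read_camera("scene")
    s=8; up=lambda i,x0,x1,y0,y1: cv2.resize(i[y0:y1,x0:x1],None,fx=s,fy=s,interpolation=2)
    m=cv2.matchTemplate(up(b,208,228,192,225),up(a,212,224,197,210),cv2.TM_CCOEFF_NORMED);_,v,_,l=cv2.minMaxLoc(m); print("block shift px",v,l[1]/s-5)
E
python3 -c "
from h import *
F(6);block()"
```

```text
31.0333 [ 0.5705 -0.1657  0.1025] [-0.56  0.33  0.05]
block shift px 0.9272990822792053 3.125
```

carry_out(
  rows=[
    [0, 0, 0, 0],
    [0, 0, 0, 0],
    [0, 0, 0, 0],
    [0, 0, 0, 0],
    [0, 0, 0, 0],
  ],
  fingers=-0.5,
)

```text
time: 31.5
eef_pos: [0.5705, -0.1657, 0.1023]
eef_rot: [[0.316, 0.949, 0.0], [0.949, -0.316, 0.0], [0.0, 0.0, -1.0]]
force: [0.4, -0.2, 0.1]
gripper_width: 0.749
finger_force: 0.0
```

carry_out(
  rows=[
    [0, 0, -0.3, 0],
    [0, 0, -0.8, 0],
    [0, 0, -1, 0],
    [0, 0, -1, 0],
    [0, 0, -0.6, 0],
  ],
)

```text
time: 31.92
eef_pos: [0.5714, -0.1661, 0.218]
eef_rot: [[0.316, 0.949, 0.005], [0.949, -0.316, -0.002], [-0.0, 0.006, -1.0]]
force: [0.7, -1.2, 0.4]
gripper_width: 0.75
finger_force: 0.0
```

carry_out(
  rows=[
    [0.6, -0.34, 0, 0],
    [0.77, -0.43, 0, 0],
    [0.77, -0.43, 0, 0],
    [0.77, -0.43, 0, 0],
    [0.5, -0.3, 0, 0],
  ],
)

```text
time: 32.33
eef_pos: [0.5475, -0.0483, 0.2144]
eef_rot: [[0.315, 0.949, 0.001], [0.949, -0.315, 0.001], [0.001, 0.001, -1.0]]
force: [-0.4, 0.1, 0.1]
gripper_width: 0.753
finger_force: 0.0
```

carry_out(
  rows=[
    [0.3, -0.15, 0, 0],
    [0, 0, 0, 0],
    [0, 0, 0, 0],
    [0, 0, 0, 0],
    [0, 0, 0, 0],
  ],
)

```text
time: 32.75
eef_pos: [0.5467, -0.0415, 0.2132]
eef_rot: [[0.318, 0.948, -0.0], [0.948, -0.318, -0.0], [-0.0, 0.0, -1.0]]
force: [0.2, 0.1, -0.6]
gripper_width: 0.75
finger_force: 0.0
```

```bash
python3 - <<'E'
from h import *
block();block(); F(2)
im=r.read_camera("scene"); cv2.imwrite("pics/full9.png",im); h=cv2.cvtColor(im,cv2.COLOR_BGR2HSV)
m=cv2.inRange(h,(2,110,60),(18,255,255)); m[:140]=0;m[195:]=0;m[:,:195]=0;m[:,235:]=0
n,l,st,ct=cv2.connectedComponentsWithStats(m); i=1+st[1:,4].argmax(); print(st[i],ct[i])
s=.048
a=np.linspace(0,2*np.pi,73); c=np.array([.5705,-.166,.105-s])
p=np.array([proj("scene",c+[.028*np.cos(q),.028*np.sin(q),z]) for q in a for z in(0,.06)]); print("expected bbox",p.min(0),p.max(0))
for s in(.044,.048,.052): print(s,"far rim of tip",proj("scene",[.5705-.0045*0,-.1705,.171-s]),proj("scene",[.566,-.166,.171-s]))
print(im[158:174,212].tolist())
E
```

```text
block shift px 0.9282724261283875 2.875
block shift px 0.9267804026603699 2.875
32.95 [ 0.5465 -0.0411  0.2131] [-0.05 -0.02 -0.08]
[204 163  18  25 246] [211.20325203 171.67886179]
expected bbox [202.65267872 162.0535415 ] [223.05029118 189.23645367]
0.044 far rim of tip [211.28328025 163.90087385] [213.3236695 164.2116818]
0.048 far rim of tip [211.40055617 165.01941882] [213.43601167 165.33081803]
0.052 far rim of tip [211.51725064 166.13241811] [213.54779617 166.44439889]
[[207, 201, 201], [208, 199, 201], [208, 201, 201], [199, 194, 199], [128, 142, 187], [71, 107, 188], [66, 102, 173], [65, 127, 175], [64, 131, 168], [55, 111, 140], [50, 98, 126], [50, 87, 127], [64, 96, 172], [63, 95, 170], [63, 96, 168], [53, 77, 137]]
```

```bash
python3 -c "
from plant import r
print(r.sign_off())"
```

```text
the job is handed in; nothing more can be done
None
```

The job is handed in: three collars lie stacked flat on the pin, the fourth was left on the board, and I estimate from the camera images that the pan is sunk about 47 mm, inside the red band; the judge gave no verdict.

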